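# Poke a thrust cup out of a scale frame from below

## Robot

A 6-joint arm with a two-finger parallel gripper is mounted at the origin on the work surface. World frame = base frame: x ahead of the robot, y to its left, z up, the work surface at z = 0. Lengths are in m, angles in rad, forces in N, time in s.
With the tool pointing down it reaches from about 0.3 to 0.775 m from the base axis. Payload 14.6 kg.
Tool frame: the origin (TCP) lies between the finger pads; the fingertips stand ctrl.tip_extent ahead of it and the grasp point (between the pads) lies 3 mm ahead of it (ctrl.tip_extent is the distance from the TCP to the fingertips, in m); z points along the fingers, y is the line along which they close (so a half turn about z gives the same grasp; the last joint's range is limited). The gripper opens to 94 mm and grips with 3 to 60 N. Pads are 16 mm wide; open, the fingers measure 119 mm over their backs; the gripper's body (75 mm by 177 mm) begins 78 mm behind the grasp point.
Start: joints at [-1.179, 0.3, 1.521, -0, 1.321, -0.067], TCP at [0.244, -0.493, 0.227] pointing down, gripper open.
Joint ranges: [-3.03, 3.03], [-0.79, 2.21], [0.23, 2.52], [-1.04, 4.18], [0, 3.07], [-2.55, 2.55]. Speed limits (rad/s): [2.22, 2.22, 2.57, 3.14, 3.14, 3.14].

## Interface

Orientations are given as [roll, pitch, yaw] about the fixed x, y, z axes, in that order (R = Rz(yaw) Ry(pitch) Rx(roll)).
In Python, from station import ctrl, eyes gives the robot as it stands. The module is installed in compiled form; this text tells all that it offers.
- The arm moves only by the shell command python3 -m crank 'ROWS' [OPENING] [FORCE]. ROWS is 1 to 10 rows, parted by semicolons, with the numbers parted by spaces; each row has 6 numbers: dx, dy, dz in m, then a rotation vector rx, ry, rz in rad; each row shifts and turns the commanded pose from where the row before left it, along the tool's axes as they then stand; what a row does not reach is not made up. A row lasts 1/10 s, in which the tool goes at most 0.05 m and 0.15 rad, less where a joint would pass 70% of its speed; a pose out of reach is approached as far as the arm can. OPENING is the finger opening in m, set as the command begins (- or left out keeps the last). The fingers move at their own pace and stop on an object; FORCE is the grip in N (left out, the last holds). Time passes only in rows, so rows that do not move let the fingers close. It prints the time, the measured TCP pose, the force, the opening and the grip force at its end. Input that does not fit is refused with a message, and nothing moves.
- ctrl.get_obs(): the state, without advancing time (a new reading comes with each control period).
- eyes.camera(name): name is "side" or "top"; returns a dict with "pixels" (384x512x3 uint8, blue, green, red), "fx", "fy", "cx", "cy" (pixels), "k1" (the pictures are not rectified: a ray, as slopes to the right and down, at radius r is drawn at 1 + k1 r^2 times it, then the intrinsics apply), "extrinsics" (4x4, takes a point from camera to world coordinates). Camera axes: x right, y up, looking along -z (the intrinsics and any distortion apply to the point x, -y, -z); pixel columns grow to the right and rows downward; lengths in m; the calibration is good to about 2 mm. A picture is of the moment at which its call begins. There is no depth.
- ctrl.hand_in(): hands the job in; it is judged then, once.
The state is a dict: "time_s": time; "qpos": joint angles; "joint_vel": joint speeds; "tau": joint torques, N m; "ee_pos": TCP position; "eef_rot": TCP orientation; "force": force on the tool from outside, world axes, zero at the start; "moment": the same for the moment, N m; "grip_width": finger opening in m; "grip_force": force on a finger pad.
Only numpy, scipy, OpenCV 4.12 (cv2) and the standard library are available. Lean on these libraries where they do the work, as an engineer would, in place of code of your own. Each camera call takes 0.05 s, during which the arm holds its last target. There are 200 camera calls.

## Task

Pick up the C-shaped pusher, bring its pin under the raised scale frame and feel for the hidden access hole, then poke the tight steel thrust cup up out of its pocket, gently and without forcing the pusher against the frame. Stand the pusher upright on the bench well clear of the frame, take the cup out by its raised rim, and stand it open side up in the grey parts tray. Leave the screwdriver, the bottle and the relay where they are.

Things in the scene. Friction and masses are not known exactly. Their poses are not given: they have to be found in the camera images.
- frame: Fixed aluminium scale corner frame: plate 130 (x) x 100 (y) x 33 mm (z), underside 50 mm and top 83 mm above the bench, on four 14 mm legs with 24 mm round feet at x +-54, y +-39 mm. Origin on the bench under the plate's centre, z up. Small bolt heads at its corners. The pusher goes in under the plate from the -y side, between the legs (84 mm free).
- pocket (a point): On the plate's top (83 mm) at its centre: axis of the round upright pocket, 31.2 mm wide, that holds the thrust cup. Four sprung shoes in its wall grip the cup: pushing it up takes some 4 to 15 N, and it stays at the height where it is left while its lower end is in the pocket. The cup rests on a ledge 60 mm up, with a 26 mm opening.
- washer (a point): Point on the pocket's axis, underside (50 mm up) of the 4 mm thick sprung keeper washer below the pocket, flush with the plate; it gives 1 mm per 3 N, 4 mm at most. Its access hole, 14 mm wide, lies 5 mm off this axis in a direction that varies and cannot be seen: on the axis a pin hits the washer. It does not turn. Never press washer or frame with 30 N.
- cup: Steel thrust cup, round, 30 mm diameter, 22 mm high, blind bore 16 mm wide and 8 mm deep in its top; about 90 g. Origin at the centre of its underside, z out of the open side. At the start its underside is 60 mm above the bench and its rim 1 mm below the plate top, out of the fingers' reach. Poked up fully it is 13 mm higher, rim 12 mm above the plate.
- pusher: C-shaped steel hand pusher, 0.4 kg, standing on its foot. Origin under the foot, below the pin; z up. Foot 50 (x) mm, y -75 to +25 mm, 12 mm high. Stem 22 mm wide, y -70 to -56 mm. Top arm over the foot, height 95 to 109 mm. The C is open to +y, so with its axes parallel to the frame's it passes under and over the plate from the frame's -y side.
- pusher_tip (a point): Top of the pusher's upright pin, 35 mm above the underside of the foot, on its axis. The pin is 8 mm in diameter and stands 23 mm out of the foot. When it is in the access hole the pusher can be lifted until its foot meets the plate's underside (foot 38 mm off the bench); the cup is then 13 mm up.
- pusher_grip (a point): Point in the pusher's black grip block, right above the pin, 130 mm above the underside of the foot. The block is 40 (x) x 16 (y) mm, height 109 to 147 mm: pinch it from above across its y faces.
- tray: Fixed grey open parts tray 160 (x) x 130 (y) x 22 mm high, walls and floor 4 mm thick. Origin at the centre of its underside.
- driver: Screwdriver lying on the bench, 170 mm long; bystander.
- cleaner: White bottle, 40 mm in diameter, 110 mm high, standing; origin at the centre of its underside; bystander.
- relay: Black relay 45 x 30 x 26 mm with an orange strip; origin at the centre of its underside; bystander.
Things that resemble listed ones, but are neither listed nor needed, are in the scene too. There is more than one size of the tray; the one meant has the size given above. There is more than one size of the pusher; the one meant has the size given above.

How it is judged:
By the outcome, as a careful person would: the job done as asked, in the order asked, and still so for the second after the job is handed in, with the robot touching nothing.
It also fails if it takes over 69 s, if anything falls off the work surface, if the arm or the gripper's body presses on something with over 40 N, if the wrist force passes 120 N, or if a joint passes its speed limit or range.

## Working session

There is one attempt and no reset: what is moved stays moved. The work goes in short steps, Python scripts to look and compute and a shell command to move; the robot and the scene stay as the last step left them, time stands still between calls to the robot, and variables do not carry over. Pictures are saved under pics/ and viewed, at most 10 in all, crops included, and the job is handed in when it is done.

```bash
mkdir -p pics
cat > h.py <<'E'
import numpy as np, cv2, pickle
from station import ctrl, eyes
def snap(tag):
    d={}
    for n in("top","side"):
        c=eyes.camera(n); d[n]={k:(np.array(v) if k in("pixels","extrinsics") else v) for k,v in c.items() if k in("pixels","fx","fy","cx","cy","k1","extrinsics")}
        cv2.imwrite(f"pics/{tag}_{n}.png",d[n]["pixels"])
    pickle.dump(d,open(f"{tag}.pkl","wb")); return d
def load(tag): return pickle.load(open(f"{tag}.pkl","rb"))
def ray(c,u,v):
    K=np.array([[c["fx"],0,c["cx"]],[0,c["fy"],c["cy"]],[0,0,1.]])
    p=cv2.undistortPoints(np.array([[[u,v]]],float),K,np.array([c["k1"],0,0,0.]),None)[0,0]
    E=c["extrinsics"]; return E[:3,3],E[:3,:3]@np.array([p[0],-p[1],-1.])
def onz(c,u,v,z):
    o,d=ray(c,u,v); return o+d*(z-o[2])/d[2]
def proj(c,P):
    E=c["extrinsics"]; q=E[:3,:3].T@(np.array(P)-E[:3,3]); x,y=q[0]/-q[2],-q[1]/-q[2]; s=1+c["k1"]*(x*x+y*y)
    return np.array([c["fx"]*x*s+c["cx"],c["fy"]*y*s+c["cy"]])
E
python3 - <<'E'
from h import *
d=snap("a")
for n in d: print(n,{k:v for k,v in d[n].items() if k!="pixels"})
im=np.hstack([d[n]["pixels"] for n in d])
for n in d: cv2.imwrite(f"pics/a2_{n}.png",cv2.resize(d[n]["pixels"],(768,576),interpolation=cv2.INTER_CUBIC))
print(ctrl.get_obs(),ctrl.tip_extent)
E
```

```text
top {'fx': 389.92421072773385, 'fy': 389.92421072773385, 'cx': 259.76151076530823, 'cy': 190.5167453469774, 'k1': -0.031816271476348454, 'extrinsics': array([[ 0.02334791,  0.98744575, -0.15622348,  0.42301471],
       [-0.99945056,  0.02673193,  0.01959532,  0.03104168],
       [ 0.02352547,  0.15568013,  0.98752734,  1.05599918],
       [ 0.        ,  0.        ,  0.        ,  1.        ]])}
side {'fx': 494.95935678436996, 'fy': 494.95935678436996, 'cx': 252.67088102129853, 'cy': 191.64705517134274, 'k1': -0.14864779754421165, 'extrinsics': array([[-0.73279436,  0.47459504, -0.48761868,  0.03960716],
       [-0.68039566, -0.50199219,  0.53391534,  0.61661957],
       [ 0.0086128 ,  0.72302379,  0.69076944,  0.87757445],
       [ 0.        ,  0.        ,  0.        ,  1.        ]])}
{'time_s': 0.1, 'qpos': array([-1.17864387e+00,  3.00437565e-01,  1.52153361e+00,  9.89119042e-06,
        1.32070394e+00, -6.65884862e-02]), 'joint_vel': array([-1.30197227e-03, -1.90340611e-03, -1.18999159e-03, -5.60757149e-05,
       -3.32925304e-04,  3.82426618e-04]), 'tau': array([ 1.07043561e-03, -5.32642722e+01, -3.53285050e+01,  7.09787384e-02,
        2.35055108e-02, -4.62749676e-05]), 'ee_pos': array([ 0.24347176, -0.49292977,  0.22692479]), 'eef_rot': array([-3.14051322e+00, -8.15862193e-05,  4.58738449e-01]), 'force': array([-0.51224498, -0.44340423, -0.52085446]), 'moment': array([0.01029986, 0.01033133, 0.01004319]), 'grip_force': 0.0, 'grip_width': 0.09406641831342669} 0.022
```

View pics/a2_top.png

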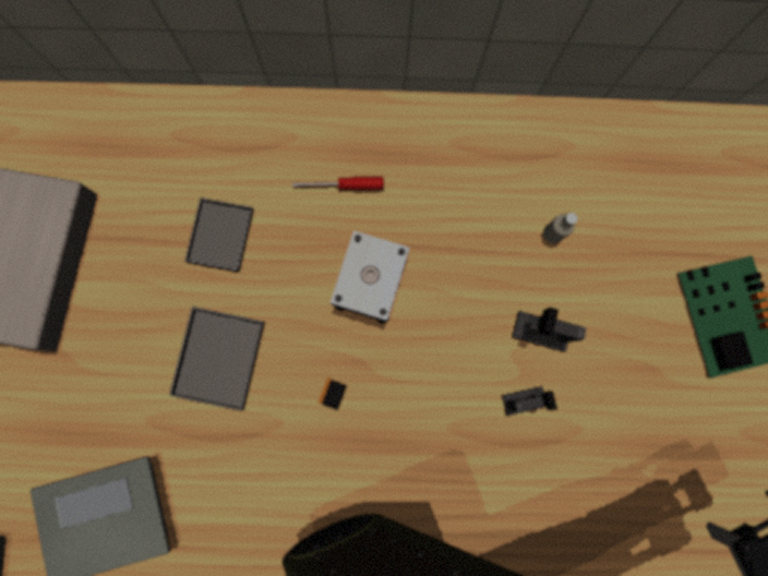

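View pics/a2_side.png

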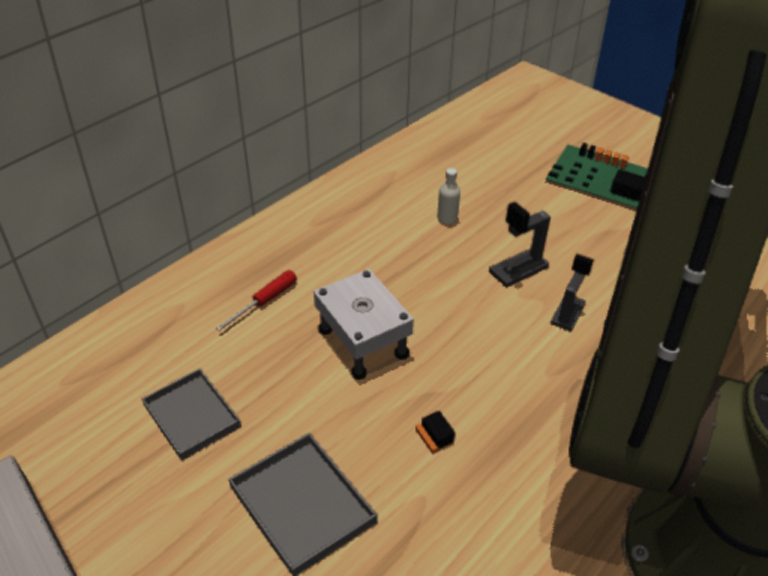

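The top view shows the frame at about (370,275), the two pushers at (548,328) and (530,400), and the trays at (218,358), which is the larger, and (220,235). The relay is at (334,394). I'll zoom in next.

Run:
```python
from h import *
d=load("a")
t=d["top"]["pixels"]; s=d["side"]["pixels"]
f=lambda i,x,y,w,h,k:cv2.resize(i[y:y+h,x:x+w],(w*k,h*k),interpolation=cv2.INTER_CUBIC)
a=f(t,325,195,80,90,5); b=f(s,310,120,100,110,4); 
b=cv2.resize(s[120:230,310:392],(373,500)) if 0 else f(s,310,125,95,110,4)
H=600; c=np.zeros((H,780,3),np.uint8); c[:450,:400]=a; c[:440,400:780]=b
c=np.clip(c.astype(float)*1.8,0,255).astype(np.uint8)
cv2.imwrite("pics/crop1.png",c)
# tray measurement
for n,z in(("top",0.022),):
    hsv=cv2.cvtColor(t,cv2.COLOR_BGR2HSV)
    m=((hsv[...,1]<45)&(hsv[...,2]<125)&(hsv[...,2]>25)).astype(np.uint8)*255
    m[:60]=0
    for cn in cv2.findContours(m,cv2.RETR_EXTERNAL,cv2.CHAIN_APPROX_NONE)[0]:
        if cv2.contourArea(cn)<300: continue
        r=cv2.minAreaRect(cn); B=np.array([onz(d[n],*p,z)[:2] for p in cv2.boxPoints(r)])
        print(r,B.mean(0).round(4),np.linalg.norm(B[1]-B[0]),np.linalg.norm(B[2]-B[1]),np.arctan2(*(B[1]-B[0])[::-1]))
# frame plate: bright
m=((hsv[...,1]<45)&(hsv[...,2]>125)).astype(np.uint8)*255; m[:60]=0
m=cv2.morphologyEx(m,cv2.MORPH_CLOSE,np.ones((5,5)))
for cn in cv2.findContours(m,cv2.RETR_EXTERNAL,cv2.CHAIN_APPROX_NONE)[0]:
    if cv2.contourArea(cn)<300: continue
    r=cv2.minAreaRect(cn); B=np.array([onz(d["top"],*p,0.083)[:2] for p in cv2.boxPoints(r)])
    print("bright",r,B.mean(0).round(4),np.linalg.norm(B[1]-B[0]),np.linalg.norm(B[2]-B[1]),np.arctan2(*(B[1]-B[0])[::-1]))
print(f"cup top",onz(d["top"],370/1.5-.17,274.5/1.5-.17,.083),onz(d["side"],362.5/1.5-.17,304.5/1.5-.17,.083))
```

```text
((66.32347106933594, 347.1483154296875), (65.0460433959961, 85.51697540283203), 74.26799011230469) [0.173  0.4906] 0.2158464965004612 0.16188174909589656 -1.2706304774539703
((144.4492950439453, 238.62783813476562), (47.76366424560547, 59.74347686767578), 13.495734214782715) [0.4514 0.3102] 0.1549787148270358 0.12777478903416128 -0.16267212377701679
((145.8426971435547, 156.3483123779297), (34.47846221923828, 42.87321090698242), 12.994616508483887) [0.6726 0.3217] 0.11849819628386062 0.09529935754538052 -0.14507978049117093
((41.85426712036133, 179.059814453125), (19.994873046875, 113.52931213378906), 18.113065719604492) [0.6051 0.597 ] 0.3044283722845738 0.05690509898981952 -0.20449266507495276
bright ((246.48902893066406, 182.97860717773438), (39.271175384521484, 50.18549728393555), 17.818889617919922) [0.596  0.0457] 0.12907285660258622 0.10064872379104392 -0.2699543371569917
bright ((15.655129432678223, 172.33128356933594), (51.33086395263672, 111.45126342773438), 10.124671936035156) [0.6101 0.6335] 0.2867500329410246 0.1374511525410526 -0.043860963818550244
cup top [0.59573458 0.04578956 0.083     ] [0.59393188 0.04682748 0.083     ]
```

View pics/crop1.png

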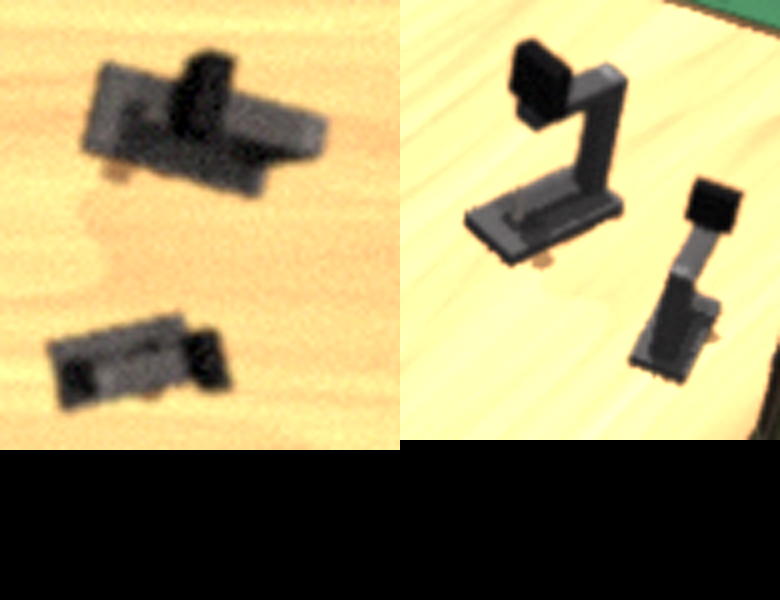

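The crop shows both pushers. The upper, bigger one has its foot corners at (105,63), (82,150) and (258,198) in the top view, and (468,215), (512,258) and (622,207) in the side view. Its C opens to the left, towards the frame.

Run:
```python
from h import *
d=load("a"); T=d["top"];S=d["side"]
tp=lambda x,y:((x+.5)/5-.5+325,(y+.5)/5-.5+195)
sp=lambda x,y:((x-400+.5)/4-.5+310,(y+.5)/4-.5+125)
for n,p in dict(t1=(105,63),t2=(83,148),t3=(258,194)).items(): print(n,onz(T,*tp(*p),.012).round(4))
for n,p in dict(s1=(468,214),s2=(512,256),s3=(622,207)).items(): print(n,onz(S,*sp(*p),.012).round(4))
print("pin side",onz(S,*sp(514,208),.035), "arm end top", onz(T,*tp(328,122),.109))
def model(x,y,yaw):
    R=np.array([[np.cos(yaw),-np.sin(yaw)],[np.sin(yaw),np.cos(yaw)]])
    L=lambda a,b,c:np.r_[R@[a,b]+[x,y],c]
    return [[L(sx*.025,b,z) for sx,b in((-1,-.075),(1,-.075),(1,.025),(-1,.025))] for z in(0,.012)]+[[L(sx*.02,b,z) for sx,b in((-1,-.008),(1,-.008),(1,.008),(-1,.008))] for z in(.109,.147)]+[[L(0,0,.035)]]
c1=onz(T,*tp(105,63),.012)[:2];c2=onz(T,*tp(83,148),.012)[:2];c3=onz(T,*tp(258,194),.012)[:2]
e=c2-c3; yaw=np.arctan2(e[1],e[0])-np.pi/2
ey=np.array([-np.sin(yaw),np.cos(yaw)])
o=(c1+c2)/2-.025*ey
print("yaw",yaw,np.linalg.norm(e),np.linalg.norm(c1-c2),"o",o)
np.save("push.npy",[*o,yaw])
c=cv2.imread("pics/crop1.png")
for q in model(*o,yaw):
    for cam,f in((T,lambda p:((p-[325,195]+.5)*5-.5)),(S,lambda p:(p-[310,125]+.5)*4-.5+[400,0])):
        P=np.array([f(proj(cam,a)) for a in q]).astype(int)
        cv2.polylines(c,[P],True,(0,0,255),1)
        if len(P)==1: cv2.circle(c,tuple(int(v) for v in P[0]),5,(255,0,0),1)
cv2.imwrite("pics/crop2.png",c)
```

```text
t1 [ 0.5487 -0.2235  0.012 ]
t2 [ 0.5023 -0.2111  0.012 ]
t3 [ 0.4798 -0.3059  0.012 ]
s1 [ 0.5447 -0.2231  0.012 ]
s2 [ 0.4999 -0.2103  0.012 ]
s3 [ 0.4742 -0.2997  0.012 ]
pin side [ 0.51313915 -0.22596098  0.035     ] arm end top [ 0.51060128 -0.31024128  0.109     ]
yaw -0.23319469419890493 0.0974587923434027 0.04799828511629334 o [ 0.51972935 -0.24159463]
```

View pics/crop2.png

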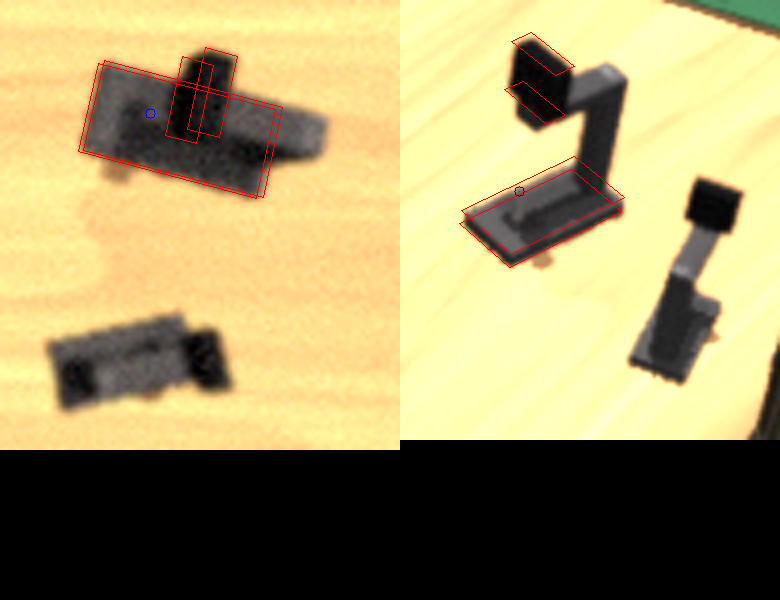

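The overlay fits the 50 x 100 mm foot and the grip block, so this is the right pusher, at about (0.5185,-0.2405) with yaw -0.24. The frame is at about (0.595,0.046) with yaw -0.27. I'll approach the pusher now.

```bash
cat >> h.py <<'E'
from scipy.spatial.transform import Rotation as Ro
def go(x,y,z,yaw):
    o=ctrl.get_obs(); R=Ro.from_euler("xyz",o["eef_rot"]); T=Ro.from_euler("xyz",[np.pi,0,yaw])
    print("t",o["time_s"],"rot",(R.inv()*T).as_rotvec().round(4),"d_now",R.inv().apply(np.array([x,y,z])-o["ee_pos"]).round(4),"d_after_rot",T.inv().apply(np.array([x,y,z])-o["ee_pos"]).round(4),"F",o["force"].round(2))
E
python3 -m crank '0 0 0 0 0 0.14;0 0 0 0 0 0.14;0 0 0 0 0 0.14;0 0 0 0 0 0.14;0 0 0 0 0 0.14' 0.06 30
python3 -m crank '0.02 -0.03 0 0 0 0;0.02 -0.03 0 0 0 0;0.02 -0.03 0 0 0 0;0.02 -0.03 0 0 0 0;0.02 -0.03 0 0 0 0;0.02 -0.03 0 0 0 0;0.02 -0.03 0 0 0 0;0.02 -0.03 0 0 0 0;0.02 -0.03 0 0 0 0;0 0 0 0 0 0'
python3 -c "
from h import *
go(.5185,-.2405,.136,-.24)"
```

```text
time_s: 0.6
ee_pos: [0.2435, -0.493, 0.2271]
eef_rot: [-3.141, 0.0, -0.247]
force: [-0.1, -0.4, 0.3]
grip_width: 0.0609
grip_force: 0.0
time_s: 1.6
ee_pos: [0.4849, -0.2713, 0.2269]
eef_rot: [-3.141, 0.001, -0.238]
force: [-0.3, -0.6, 0.2]
grip_width: 0.0602
grip_force: 0.0
t 1.6 rot [-0.0007  0.0005  0.0023] d_now [ 0.0255 -0.0378  0.091 ] d_after_rot [ 0.0253 -0.0379  0.0909] F [-0.32 -0.6   0.24]
```

```bash
python3 -m crank '0.0125 -0.019 0.01 0 0 0;0.013 -0.019 0.01 0 0 0;0 0 0.02 0 0 0;0 0 0.02 0 0 0;0 0 0.02 0 0 0;0 0 0.011 0 0 0;0 0 0 0 0 0'
python3 -m crank '0 0 0 0 0 0;0 0 0 0 0 0;0 0 0 0 0 0;0 0 0 0 0 0;0 0 0 0 0 0;0 0 0 0 0 0;0 0 0 0 0 0' 0.0 40
python3 -c "
from h import *
go(.5185,-.2405,.136,-.24)"
```

```text
time_s: 2.3
ee_pos: [0.5159, -0.2432, 0.1351]
eef_rot: [-3.141, 0.003, -0.242]
force: [-0.8, 0.1, 1.3]
grip_width: 0.0601
grip_force: 0.0
time_s: 3.0
ee_pos: [0.5165, -0.243, 0.1361]
eef_rot: [-3.141, 0.001, -0.241]
force: [0.4, -0.4, -4.4]
grip_width: 0.0153
grip_force: 40.0
t 3.0 rot [-0.0002  0.0007 -0.0011] d_now [ 0.0013 -0.0029  0.0001] d_after_rot [ 0.0013 -0.0029  0.0001] F [ 0.39 -0.35 -4.4 ]
```

```bash
python3 -m crank '0 0 -0.004 0 0 0;0 0 -0.004 0 0 0.03;0 -0.01 0 0 0 0;0 -0.02 0 0 0 0;0 -0.025 0 0 0 0;0 -0.025 0 0 0 0;0 -0.025 0 0 0 0;0 -0.025 0 0 0 0;-0.003 -0.02 0 0 0 0;0 -0.01 0 0 0 0'
python3 -m crank '0 -0.01 0 0 0 0;0 0 0 0 0 0;0 0 0 0 0 0'
python3 - <<'E'
from h import *
go(.5615,-.069,.142,-.27)
d=snap("b")
c=np.hstack([cv2.resize(d["top"]["pixels"][120:240,210:330],(400,400),interpolation=cv2.INTER_CUBIC),cv2.resize(d["side"]["pixels"][130:270,190:330],(400,400),interpolation=cv2.INTER_CUBIC)])
cv2.imwrite("pics/b.png",np.clip(c*1.6,0,255).astype(np.uint8))
E
```

```text
time_s: 4.0
ee_pos: [0.5567, -0.0861, 0.1443]
eef_rot: [-3.141, 0.0, -0.269]
force: [0.4, 0.2, -3.5]
grip_width: 0.0161
grip_force: 40.0
time_s: 4.3
ee_pos: [0.5593, -0.0789, 0.1444]
eef_rot: [3.141, 0.0, -0.271]
force: [-0.3, -1.0, -3.5]
grip_width: 0.0159
grip_force: 40.0
t 4.3 rot [ 0.0001  0.0001 -0.0012] d_now [-0.0005 -0.0101  0.0024] d_after_rot [-0.0005 -0.0101  0.0024] F [-0.35 -1.01 -3.49]
```

View pics/b.png

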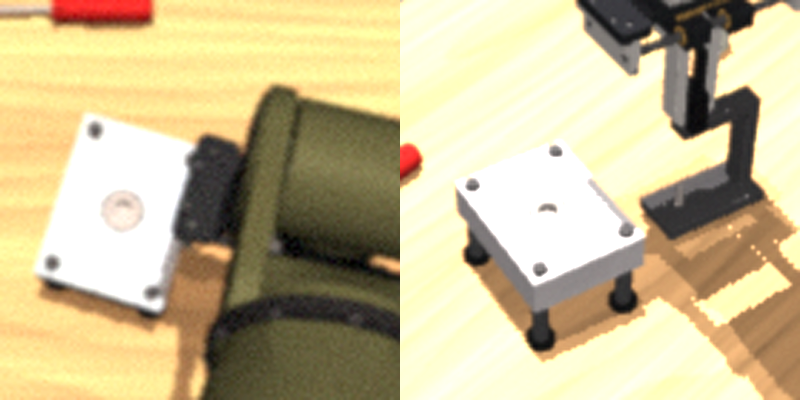

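The pusher is gripped and hanging level in front of the frame. Its pin top is at crop (680,187) and the cup centre at (548,209) in the side view.

Run:
```python
from h import *
d=load("b");S=d["side"];a=load("a")
f=lambda x,y:(190+(x-400+.5)*.35-.5,130+(y+.5)*.35-.5)
o=ctrl.get_obs()["ee_pos"][:2]
R=np.array([[.9638,-.2667],[-.2667,-.9638]])
pin=onz(S,*f(680,187),.0433)[:2]; cup=onz(S,*f(548,209),.083)[:2]
print(pin,"pin rel tcp (tool)",R@(pin-o),"cup",cup,"cup-pin tool",R@(cup-pin))
# centre of bolts / plate in side view via bright contour
for n in("top","side"):
    im=a[n]["pixels"]
    g=cv2.cvtColor(im,cv2.COLOR_BGR2HSV)
    for p in [(0.5948,.0463,.083)]: 
        u,v=proj(a[n],p).astype(int); print(n,proj(a[n],p)); 
go(.5935,.0466,.144,-.27)
```

```text
[ 0.55849749 -0.07761289] pin rel tcp (tool) [-0.00111988 -0.0013379 ] cup [0.59397874 0.04684968] cup-pin tool [ 0.00100266 -0.12941987]
top [246.28450229 183.18781153]
side [241.3815822  202.52505291]
t 4.4 rot [ 0.0001  0.0001 -0.0019] d_now [-0.0008 -0.1304  0.0004] d_after_rot [-0.0005 -0.1304  0.0004] F [-0.18  0.12 -4.39]
```

```bash
python3 -m crank '0 -0.01 0 0 0 0;0 -0.02 0 0 0 0;0 -0.02 0 0 0 0;0 -0.02 0 0 0 0;0 -0.02 0 0 0 0;0 -0.015 0 0 0 0;0 -0.01 0 0 0 0;0 -0.01 0 0 0 0;0 0 0 0 0 0;0 0 0 0 0 0'
python3 -c "
from h import *
go(.5935,.0466,.1485,-.27)"
```

```text
time_s: 5.4
ee_pos: [0.5927, 0.0416, 0.1443]
eef_rot: [3.141, 0.0, -0.271]
force: [-0.5, -0.1, -3.7]
grip_width: 0.0157
grip_force: 40.0
t 5.4 rot [ 0.0002  0.0002 -0.0013] d_now [-0.0006 -0.005  -0.0042] d_after_rot [-0.0006 -0.005  -0.0042] F [-0.48 -0.11 -3.68]
```

```bash
python3 -m crank '0 0 -0.004 0 0 0;0 0 -0.002 0 0 0;0 0 -0.002 0 0 0;0 0 -0.001 0 0 0;0 0 0 0 0 0;0 0 0 0 0 0'
```

```text
time_s: 6.0
ee_pos: [0.5927, 0.0416, 0.153]
eef_rot: [3.141, 0.0, -0.271]
force: [2.3, -3.3, -11.5]
grip_width: 0.0155
grip_force: 40.0
```

```bash
python3 -m crank '0 0 0.005 0 0 0;0.0035 -0.0015 0 0 0 0;0 0 0 0 0 0;0 0 -0.003 0 0 0;0 0 -0.002 0 0 0;0 0 0 0 0 0;0 0 0 0 0 0'
python3 -m crank '0 0 0.005 0 0 0;0.0015 -0.0035 0 0 0 0;0 0 0 0 0 0;0 0 -0.003 0 0 0;0 0 -0.002 0 0 0;0 0 0 0 0 0;0 0 0 0 0 0'
python3 -m crank '0 0 0.005 0 0 0;-0.01 0 0 0 0 0;0 0 0 0 0 0;0 0 -0.003 0 0 0;0 0 -0.002 0 0 0;0 0 0 0 0 0;0 0 0 0 0 0'
```

```text
time_s: 6.7
ee_pos: [0.5966, 0.0424, 0.1537]
eef_rot: [-3.141, -0.0, -0.271]
force: [0.9, -0.4, -3.2]
grip_width: 0.0158
grip_force: 40.0
time_s: 7.4
ee_pos: [0.599, 0.0454, 0.1536]
eef_rot: [-3.142, -0.0, -0.271]
force: [0.3, -0.4, -4.3]
grip_width: 0.0163
grip_force: 40.0
time_s: 8.1
ee_pos: [0.589, 0.0481, 0.1528]
eef_rot: [3.141, 0.001, -0.271]
force: [-1.3, 0.4, -11.3]
grip_width: 0.0158
grip_force: 40.0
```

```bash
python3 -m crank '0 0 0.005 0 0 0;0.0093 0.0018 0 0 0 0;0 0 0 0 0 0;0 0 -0.003 0 0 0;0 0 -0.002 0 0 0;0 0 -0.002 0 0 0;0 0 -0.002 0 0 0;0 0 -0.002 0 0 0;0 0 0 0 0 0'
python3 -m crank '0 0 -0.001 0 0 0;0 0 -0.001 0 0 0;0 0 -0.001 0 0 0;0 0 -0.001 0 0 0;0 0 0 0 0 0'
```

```text
time_s: 9.0
ee_pos: [0.5979, 0.0439, 0.1599]
eef_rot: [-3.141, -0.001, -0.271]
force: [-0.1, 0.8, -4.9]
grip_width: 0.016
grip_force: 40.0
time_s: 9.5
ee_pos: [0.5977, 0.0438, 0.1633]
eef_rot: [3.141, 0.0, -0.271]
force: [0.9, 0.8, -8.8]
grip_width: 0.0154
grip_force: 40.0
```

```bash
python3 -m crank '0 0 -0.001 0 0 0;0 0 -0.001 0 0 0;0 0 -0.001 0 0 0;0 0 -0.001 0 0 0;0 0 0 0 0 0'
python3 -m crank '0 0 -0.001 0 0 0;0 0 -0.001 0 0 0;0 0 -0.001 0 0 0;0 0 0 0 0 0'
```

```text
time_s: 10.0
ee_pos: [0.5979, 0.0438, 0.1677]
eef_rot: [-3.142, -0.0, -0.271]
force: [1.2, 0.4, -8.6]
grip_width: 0.0158
grip_force: 40.0
time_s: 10.4
ee_pos: [0.5979, 0.0439, 0.1707]
eef_rot: [-3.142, -0.0, -0.271]
force: [0.3, -0.4, -9.1]
grip_width: 0.0157
grip_force: 40.0
```

```bash
python3 -m crank '0 0 -0.001 0 0 0;0 0 -0.001 0 0 0;0 0 -0.0005 0 0 0;0 0 0 0 0 0;0 0 0 0 0 0'
python3 -m crank '0 0 -0.0005 0 0 0;0 0 0 0 0 0'
python3 -c "
from h import *
snap('c'); print(ctrl.get_obs()['force'])"
```

```text
time_s: 10.9
ee_pos: [0.5979, 0.0438, 0.1731]
eef_rot: [-3.142, -0.0, -0.271]
force: [-0.5, -0.7, -8.0]
grip_width: 0.0156
grip_force: 40.0
time_s: 11.1
ee_pos: [0.5979, 0.0438, 0.1735]
eef_rot: [3.142, -0.0, -0.271]
force: [1.5, -0.4, -8.7]
grip_width: 0.0157
grip_force: 40.0
[ 1.13171803  0.08558471 -9.75238662]
```

```bash
python3 -m crank '0 0 0.004 0 0 0;0 0 0.005 0 0 0;0 0 0.005 0 0 0;0 0 0.005 0 0 0;0 0 0.005 0 0 0;0 0 0.005 0 0 0;0 0 0 0 0 0;0 0 0 0 0 0'
python3 -c "
from h import *
go(.521,-.236,.144,-.27)"
```

```text
time_s: 12.0
ee_pos: [0.5979, 0.0438, 0.1444]
eef_rot: [3.142, 0.0, -0.271]
force: [-0.4, 0.3, -4.5]
grip_width: 0.0157
grip_force: 40.0
t 12.0 rot [ 0.      0.0001 -0.0011] d_now [0.0009 0.2902 0.0004] d_after_rot [0.0006 0.2902 0.0004] F [-0.35  0.34 -4.52]
```

```bash
python3 -m crank '0 0.01 0 0 0 0;0 0.02 0 0 0 0;0 0.03 0 0 0 0;0 0.035 0 0 0 0;0 0.035 0 0 0 0;0 0.035 0 0 0 0;0 0.035 0 0 0 0;0 0.035 0 0 0 0;0 0.025 0 0 0 0;0 0.015 0 0 0 0'
python3 -m crank '0 0.008 0 0 0 0;0 0 0 0 0 0;0 0 0 0 0 0;0 0 0.003 0 0 0;0 0 0.002 0 0 0;0 0 0.0015 0 0 0;0 0 0.001 0 0 0;0 0 0 0 0 0'
```

```text
time_s: 13.0
ee_pos: [0.5233, -0.2233, 0.1447]
eef_rot: [3.141, -0.0, -0.273]
force: [-0.1, -0.1, -4.4]
grip_width: 0.0158
grip_force: 40.0
time_s: 13.8
ee_pos: [0.522, -0.2287, 0.1368]
eef_rot: [-3.142, 0.0, -0.271]
force: [-0.3, 0.9, -3.1]
grip_width: 0.0157
grip_force: 40.0
```

```bash
python3 -m crank '0 0 0.0005 0 0 0;0 0 0.0005 0 0 0;0 0 0 0 0 0;0 0 0 0 0 0'
python3 -m crank '0 0 0 0 0 0;0 0 0 0 0 0;0 0 0 0 0 0;0 0 0 0 0 0' 0.05
python3 -m crank '0 0 -0.02 0 0 0;0 0 -0.03 0 0 0;0 0 -0.03 0 0 0;0 0 0 0 0 0;0 0 0 0 0 0'
python3 - <<'E'
from h import *
go(.5945,.0466,.2,-.27)
d=snap("e")
c=np.hstack([cv2.resize(d["top"]["pixels"][130:250,210:390],(480,320),interpolation=cv2.INTER_CUBIC),cv2.resize(d["side"]["pixels"][170:270,200:300],(320,320),interpolation=cv2.INTER_CUBIC)])
c2=cv2.resize(d["side"]["pixels"][110:230,190:400],(480,274),interpolation=cv2.INTER_CUBIC)
o=np.zeros((594,800,3),np.uint8);o[:320]=c;o[320:,:480]=c2
cv2.imwrite("pics/e.png",np.clip(o*1.5,0,255).astype(np.uint8))
E
```

```text
time_s: 14.2
ee_pos: [0.522, -0.2289, 0.136]
eef_rot: [3.142, -0.0, -0.271]
force: [0.3, 0.2, -4.1]
grip_width: 0.016
grip_force: 40.0
time_s: 14.6
ee_pos: [0.5221, -0.2289, 0.1362]
eef_rot: [3.141, -0.001, -0.271]
force: [0.4, 0.2, 0.2]
grip_width: 0.0443
grip_force: 0.0
time_s: 15.1
ee_pos: [0.5221, -0.2288, 0.2161]
eef_rot: [3.141, -0.001, -0.271]
force: [-0.5, 0.7, -1.2]
grip_width: 0.0498
grip_force: 0.0
t 15.1 rot [ 0.0002 -0.0008 -0.0012] d_now [-0.004  -0.2848  0.016 ] d_after_rot [-0.0037 -0.2848  0.0161] F [-0.51  0.69 -1.18]
```

View pics/e.png

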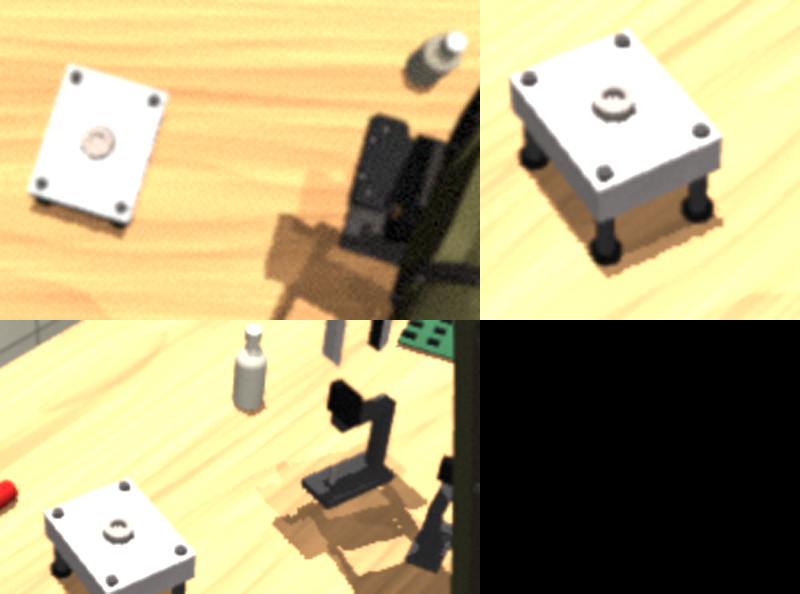

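The pusher stands upright where the original was. The cup ring is raised, at side crop (614,97) and top crop (97,142).

```bash
python3 -m crank '0 0 0 0 0 -0.135;0 0 0 0 0 -0.135;0 0 0 0 0 0' 0.055 30
python3 - <<'E'
from h import *
d=load("e")
s=onz(d["side"],200+(614.5-480)*.3125-.5,170+97.5*.3125-.5,.0945); t=onz(d["top"],210+97.5*.375-.5,130+142.5*.375-.5,.0945)
print(s,t); m=(s+t)/2; go(m[0],m[1],.15,0)
E
```

```text
time_s: 15.5
ee_pos: [0.5217, -0.2287, 0.2148]
eef_rot: [-3.141, 0.002, 0.001]
force: [0.0, -0.2, -0.1]
grip_width: 0.0552
grip_force: 0.0
[0.59215639 0.04844855 0.0945    ] [0.59339021 0.0466931  0.0945    ]
t 15.5 rot [-0.0008  0.0017  0.001 ] d_now [ 0.0714 -0.2761  0.0649] d_after_rot [ 0.0711 -0.2762  0.0648] F [ 0.01 -0.23 -0.13]
```

```bash
python3 -m crank '0.003 -0.01 0 0 0 0;0.008 -0.03 0 0 0 0;0.01 -0.04 0 0 0 0;0.01 -0.04 0 0 0 0;0.01 -0.04 0 0 0 0;0.01 -0.04 0 0 0 0;0.01 -0.035 0.015 0 0 0;0.008 -0.028 0.025 0 0 0;0.003 -0.013 0.025 0 0 0;0 0 0 0 0 0'
python3 -c "
from h import *
go(.5937,.0468,.107,0)"
```

```text
time_s: 16.5
ee_pos: [0.5928, 0.0492, 0.1473]
eef_rot: [-3.142, 0.006, -0.002]
force: [-0.2, -0.6, 0.8]
grip_width: 0.0553
grip_force: 0.0
t 16.5 rot [-0.      0.006  -0.0018] d_now [0.0011 0.0024 0.0403] d_after_rot [0.0009 0.0024 0.0403] F [-0.16 -0.61  0.78]
```

```bash
python3 -m crank '0.001 0.0024 0.01 0 0 0;0 0 0.012 0 0 0;0 0 0.01 0 0 0;0 0 0.004 0 0 0;0 0 0.002 0 0 0;0 0 0 0 0 0;0 0 0 0 0 0'
python3 -c "
from h import *
go(.5937,.0468,.107,0)"
```

```text
time_s: 17.2
ee_pos: [0.5955, 0.0446, 0.1134]
eef_rot: [-3.142, -0.001, -0.001]
force: [-0.1, -0.6, 0.3]
grip_width: 0.0547
grip_force: 0.0
t 17.2 rot [-0.     -0.0007 -0.0014] d_now [-0.0019 -0.0022  0.0064] d_after_rot [-0.0018 -0.0022  0.0064] F [-0.14 -0.56  0.28]
```

```bash
python3 -m crank '-0.0018 -0.002 0.003 0 0 0;0 0 0.003 0 0 0;0 0 0 0 0 0;0 0 0 0 0 0'
python3 -m crank '0 0 0 0 0 0;0 0 0 0 0 0;0 0 0 0 0 0;0 0 0 0 0 0;0 0 0 0 0 0;0 0 0 0 0 0' 0.0 30
python3 -c "
from h import *
print(ctrl.get_obs()['ee_pos'],ctrl.get_obs()['force'],ctrl.get_obs()['moment'])"
```

```text
time_s: 17.6
ee_pos: [0.5935, 0.0467, 0.1069]
eef_rot: [3.142, 0.0, -0.001]
force: [-0.8, 0.0, -0.2]
grip_width: 0.0554
grip_force: 0.0
time_s: 18.2
ee_pos: [0.5936, 0.0469, 0.107]
eef_rot: [-3.141, -0.0, -0.001]
force: [-0.6, 3.2, 2.0]
grip_width: 0.0291
grip_force: 30.0
[0.59362766 0.04685531 0.10703306] [-0.60786941  3.21091178  2.01685536] [ 0.56925379 -0.161676   -0.04283461]
```

```bash
python3 -m crank '0 0 0 0 0 0;0 0 0 0 0 0;0 0 -0.002 0 0 0;0 0 -0.002 0 0 0;0 0 -0.002 0 0 0;0 0 -0.002 0 0 0;0 0 -0.002 0 0 0' 0.0 45
python3 -m crank '0 0 -0.003 0 0 0;0 0 -0.004 0 0 0;0 0 -0.005 0 0 0;0 0 -0.01 0 0 0;0 0 -0.02 0 0 0;0 0 -0.02 0 0 0;0 0 0 0 0 0;0 0 0 0 0 0'
python3 - <<'E'
from h import *
go(.4514,.3102,.15,0)
d=snap("f")
t=d["top"]["pixels"]; s=d["side"]["pixels"]
c=np.hstack([cv2.resize(s[140:260,180:330],(500,400),interpolation=cv2.INTER_CUBIC),cv2.resize(d["side"]["pixels"][270:384,140:260],(300,285),interpolation=cv2.INTER_CUBIC) if 0 else np.zeros((400,10,3),np.uint8)])
cv2.imwrite("pics/f.png",np.clip(c*1.5,0,255).astype(np.uint8))
# tray from side: rim corners
a=load("a")["side"]
for p in[(312,436),(376,517),(297,571),(230,484)]: print(onz(a,(p[0]+.5)/1.5-.5,(p[1]+.5)/1.5-.5,.022).round(4))
E
```

```text
time_s: 18.9
ee_pos: [0.5935, 0.0466, 0.1171]
eef_rot: [3.141, 0.0, -0.001]
force: [1.4, 2.0, -3.5]
grip_width: 0.0287
grip_force: 44.9
time_s: 19.7
ee_pos: [0.5935, 0.0466, 0.179]
eef_rot: [3.142, -0.0, -0.001]
force: [-0.1, 0.4, -1.4]
grip_width: 0.0283
grip_force: 45.0
t 19.7 rot [ 0.0001 -0.0005 -0.0012] d_now [-0.1425 -0.2634  0.0289] d_after_rot [-0.1421 -0.2636  0.029 ] F [-0.05  0.37 -1.42]
[0.5088 0.2376 0.022 ]
[0.3587 0.2682 0.022 ]
[0.3778 0.3882 0.022 ]
[0.5314 0.366  0.022 ]
```

View pics/f.png

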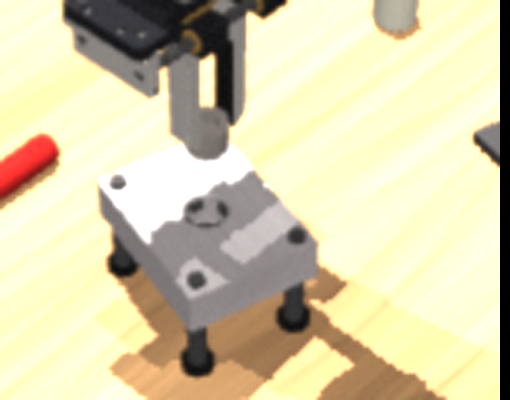

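The cup hangs upright in the fingers at (207,135), clear of the empty pocket. Next stop is the tray, centred at about (0.448,0.312).

```bash
python3 -m crank '-0.008 -0.015 0 0 0 0;-0.016 -0.03 0 0 0 0;-0.02 -0.036 0 0 0 0;-0.02 -0.036 0 0 0 0;-0.02 -0.036 0 0 0 0;-0.02 -0.036 0 0 0 0;-0.018 -0.033 0 0 0 0;-0.014 -0.025 0 0 0 0;-0.008 -0.015 0 0 0 0;0 0 0 0 0 0'
python3 -m crank '0 0 0.02 0 0 0;0 0 0.03 0 0 0;0 0 0.03 0 0 0;0 0 0.02 0 0 0;0 0 0.01 0 0 0;0 0 0.005 0 0 0;0 0 0 0 0 0;0 0 0 0 0 0'
python3 -c "
from h import *
go(.448,.312,.0385,0)"
```

```text
time_s: 20.8
ee_pos: [0.448, 0.3107, 0.1783]
eef_rot: [3.141, 0.001, 0.002]
force: [0.0, -0.5, -0.3]
grip_width: 0.0285
grip_force: 45.0
time_s: 21.6
ee_pos: [0.4503, 0.309, 0.0648]
eef_rot: [-3.141, -0.001, -0.001]
force: [-0.1, 0.0, -0.5]
grip_width: 0.0287
grip_force: 45.0
t 21.6 rot [-0.0007 -0.0011 -0.0013] d_now [-0.0023 -0.003   0.0263] d_after_rot [-0.0023 -0.003   0.0263] F [-0.06  0.01 -0.46]
```

```bash
python3 -m crank '0 0 0.01 0 0 0;0 0 0.008 0 0 0;0 0 0.005 0 0 0;0 0 0.001 0 0 0;0 0 0.001 0 0 0;0 0 0 0 0 0;0 0 0 0 0 0' 
python3 -m crank '0 0 0.0005 0 0 0;0 0 0.0005 0 0 0;0 0 0 0 0 0'
```

```text
time_s: 22.3
ee_pos: [0.4503, 0.3087, 0.0394]
eef_rot: [3.141, -0.001, -0.001]
force: [-1.4, -2.9, 7.5]
grip_width: 0.029
grip_force: 45.0
time_s: 22.6
ee_pos: [0.4506, 0.3088, 0.0391]
eef_rot: [-3.141, -0.002, -0.001]
force: [-1.5, -5.8, 14.8]
grip_width: 0.0287
grip_force: 45.1
```

Contact with the tray floor. I'll back off a little, release slowly and retreat.

```bash
python3 -m crank '0 0 -0.001 0 0 0;0 0 0 0 0 0' 
python3 -m crank '0 0 0 0 0 0;0 0 0 0 0 0;0 0 0 0 0 0;0 0 0 0 0 0;0 0 0 0 0 0' 0.055
python3 -m crank '0 0 -0.01 0 0 0;0 0 -0.03 0 0 0;0 0 -0.04 0 0 0;0 0 -0.04 0 0 0;0.02 0.04 0 0 0 0;0.02 0.045 0 0 0 0;0.02 0.045 0 0 0 0;0.02 0.045 0 0 0 0;0 0 0 0 0 0;0 0 0 0 0 0'
python3 - <<'E'
from h import *
d=snap("g")
t=d["top"]["pixels"]; s=d["side"]["pixels"]
o=np.hstack([cv2.resize(t,(400,300),interpolation=cv2.INTER_AREA),cv2.resize(s,(400,300),interpolation=cv2.INTER_AREA)])
z=np.hstack([cv2.resize(t[180:300,90:250],(400,300),interpolation=cv2.INTER_CUBIC),cv2.resize(s[270:384,130:282],(400,300),interpolation=cv2.INTER_CUBIC)])
cv2.imwrite("pics/g.png",np.clip(np.vstack([o,z])*1.4,0,255).astype(np.uint8))
E
```

```text
time_s: 22.8
ee_pos: [0.4502, 0.3088, 0.0394]
eef_rot: [3.142, -0.001, -0.001]
force: [-1.1, -3.0, 8.3]
grip_width: 0.0287
grip_force: 45.0
time_s: 23.3
ee_pos: [0.4498, 0.3089, 0.0388]
eef_rot: [3.142, 0.0, -0.001]
force: [0.1, -0.0, -0.1]
grip_width: 0.0551
grip_force: 0.0
time_s: 24.3
ee_pos: [0.5298, 0.1331, 0.1595]
eef_rot: [-3.141, -0.0, -0.003]
force: [0.8, 0.2, 0.8]
grip_width: 0.0549
grip_force: 0.0
```

View pics/g.png

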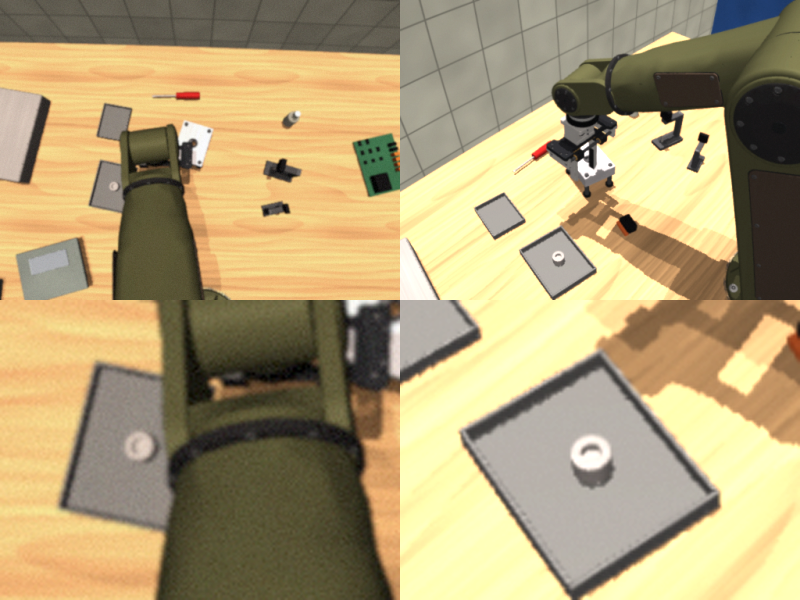

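The cup stands open side up in the larger tray, at (590,455) in the side crop. The pusher is upright at (283,170) in the top view, and the bystanders are where they were. The gripper is clear of everything.

```bash
python3 -m crank '0 0 -0.02 0 0 0;0 0 0 0 0 0;0 0 0 0 0 0'; python3 -c "
from station import ctrl
print(ctrl.hand_in())"
```

```text
time_s: 24.7
ee_pos: [0.5294, 0.1347, 0.1789]
eef_rot: [-3.141, -0.001, 0.0]
force: [-1.0, 0.7, -0.5]
grip_width: 0.0551
grip_force: 0.0
the job is handed in; nothing more can be done
None
```

The job is handed in at 24.7 s with no verdict returned: the cup was poked out (highest reading under 12 N) and stands open side up in the larger grey tray, the pusher stands upright well clear of the frame, and the screwdriver, bottle and relay look unmoved in the last pictures.

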